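# Push the tube rack home and latch the incubator door

### The job

One of the two tube racks in the little bench incubator has been left sticking out of its lane: push it fully home against its stop while the door is still wide open, then push the door shut until it clicks onto its catch and stays flush by itself. Feel your way at both and be gentle: no ramming the rack, the door or the incubator and no slamming, leave the other rack where it is and do not disturb anything else on the bench.

Things in the scene. Friction and masses are not known exactly. Their poses are not given: they have to be found in the camera images.
- incubator: White bench incubator, fixed, 260 deep (x), 260 wide (y), 200 high. Origin: centre of its underside, on the bench. Its open front is the plane x = -130 and looks along its own -x; the door is hinged on its -y side (on the right, seen from in front). Chamber floor 30 above the bench, roof underside 185, roof top 200. Racks stand on the floor in two lanes along x: at y = +54 and -50.
- lane_mouth (a point): Middle of the front end of the lane of the rack left out (y = +54), on the chamber floor in the front plane; axes as the incubator's. The roof overhangs a rack as it goes in: a gripper pointing straight down hits the roof's edge before the rack is home; tilted some 45 degrees, fingers towards the chamber, there is room.
- lane_stop (a point): Where the same lane ends at a fixed stop bar, on the chamber floor, 208 behind the front plane; axes as the incubator's. A rack is home when its inner end touches the bar: its origin is then at x = -22 in the incubator's frame and its outer end 8 inside the front plane.
- inc_door (a joint): Door angle (rad): 0 = shut and seated, grows as it opens (counter-clockwise from above), to 1.9. White slab 260 wide, 200 high, 18 thick. A vertical bar handle stands 27 out from the outer face, 222 from the hinge, 45 to 125 above the bench; above 130 the face is bare. A light hinge spring (towards 1.2 rad, at most 0.18 N m, friction 0.12 N m) swings it ajar if let go near shut but uncaught.
- inc_door_hinge (a point): Point on the door's upright hinge axis, 100 above the bench, in the plane of the door's outer face. Turns with the door: its x axis points from the outer face through the door (into the chamber when shut), y from the hinge along the door to its free edge, z up.
- inc_door_corner (a point): Top outer corner of the door's free edge, 260 from the hinge, 200 above the bench; flush with the incubator's roof when shut.
- catch_ball (a point): Sprung steel roller of the catch under the roof's front edge, at y = +105 in the incubator's frame. In the door's last 0.03 rad a steel nose on its inside must ride past it: the push needed rises to about 18 N at the free edge (21 N at 225 from the hinge) when pressed on slowly, up to 30 N in one brisk push; from about 0.008 rad the roller snaps the door to 0 and holds it.
- rack: White tube rack with 12 capped tubes, sticking out of the incubator's front at the start, 0.3 to 0.6 kg. 200 long (x), 70 wide (y), frame 70 high, tube caps to 100. Origin: centre of its underside, which rides on the chamber floor. Its x axis points into the incubator; its outer end face is at x = -100.
- rack_in: The other, identical rack, already home in its lane; leave it there.
- reagent: White bottle, 64 across, 150 high, a bystander; origin at the centre of its underside.
- jar: Amber jar, 72 across, 85 high, a bystander; origin under its centre.
- scanner: Hand scanner lying on the bench, about 185 long, 62 wide, 38 high, a bystander; origin under its middle.
- cap_bin: Grey open bin 110 x 90 x 50, a bystander; origin under its centre.
- slide_box: Flat box 102 x 87 x 33, a bystander; origin under its centre.
- timer: Small timer 60 x 60 x 22, a bystander; origin under its centre.

How it is judged:
On the way, in this order (a step that is already met when the one before it is completed fails the run):
1. the rack is home against its stop (within 5 mm) while the door is still open by more than 0.5 rad (x of rack in the frame of incubator above -0.027 m and value of joint inc_door above 0.5 rad), for 0.2 s.
2. the door is shut and seated on its catch (within 0.008 rad) (value of joint inc_door below 0.008 rad), for 0.2 s.
At the end, for the whole second after the job is handed in: Both racks home against the stop (within 5 mm), the door shut on its catch (within 0.008 rad of flush) and everything at rest, nothing held (x of each of rack, rack_in in the frame of incubator above -0.027 m and value of joint inc_door below 0.008 rad and linear speed of rack below 0.01 m/s and velocity of joint inc_door between -0.03 and 0.03 rad/s); the robot touches nothing.
It fails at once if the door or incubator is rammed: pushed with more than 50 N (contact force between any of the fingers, the arm and incubator above 50 N).
It fails at once if the rack is rammed: pushed with more than 50 N (contact force between any of the fingers, the arm and rack above 50 N).
It fails at once if the door is slammed: closing faster than 3 rad/s (velocity of joint inc_door below -3 rad/s).
It fails at once if the other rack is shifted more than 15 mm (distance of rack_in from where it was at the start of the episode above 0.015 m).
It fails at once if something else on the bench is moved more than 25 mm or tipped (distance of any of reagent, jar, scanner, cap_bin, slide_box, timer from where it was at the start of the episode above 0.025 m or angle between any of reagent, jar, scanner, cap_bin, slide_box, timer's own z axis and vertical above 0.5 rad).
It also fails if it takes over 70 s, if anything falls off the work surface, if the arm or the gripper's body presses on something with over 40 N, if the wrist force passes 120 N, or if a joint passes its speed limit or range.

### The arm

A 7-joint arm with a two-finger parallel gripper is mounted at the origin on the work surface. World frame = base frame: x ahead of the robot, y to its left, z up, the work surface at z = 0. Lengths are in m, angles in rad, forces in N, time in s.
With the tool pointing down it reaches from about 0.35 to 0.9 m from the base axis. Payload 19.9 kg.
Tool frame: the origin (TCP) lies between the finger pads; the fingertips stand 19 mm ahead of it and the grasp point (between the pads) is the TCP; z points along the fingers, y is the line along which they close (so a half turn about z gives the same grasp; the last joint's range is limited). The gripper opens to 94 mm and grips with 3 to 60 N. Pads are 16 mm wide; open, the fingers measure 119 mm over their backs; the gripper's body (75 mm by 177 mm) begins 78 mm behind the grasp point.
Start: joints at [-1.331, 0.417, -0.01, 1.614, 0.005, 1.111, -0.053], TCP at [0.174, 0.6, 0.224] pointing down, gripper open.
Joint ranges: [-2.81, 2.81], [-0.39, 2.02], [-1.27, 1.25], [0.06, 2.57], [-1.19, 4.33], [0.19, 2], [-2.82, 2.82]. Speed limits (rad/s): [1.89, 1.89, 2.39, 2.39, 3.01, 3.01, 3.01].

### API

Orientations are given as a 3x3 rotation matrix whose columns are the frame's x, y, z axes.
In Python, from rig import robot gives the robot as it stands. Calls block until the motion is done:
- robot.move_ptp(position, orientation): joint-space move of the TCP to a pose.
- robot.move_linear(position, velocity=0.15, frame=None, threshold=None): straight line of the TCP; frame=None keeps the orientation; velocity is the mean speed in m/s. With threshold (N) it stops when the force on the tool has changed by that much, and returns True; else False.
- robot.goto_joints(angles): joint-space move.
- robot.gripper_to(opening): finger opening in m; the grip force is fixed at half the most; returns when the fingers have stopped.
- robot.pause(seconds).
- robot.ik(position, orientation): joint angles nearest the present ones, or None.
- robot.get_state(): the state.
- robot.grab_frame(name): name is "side" or "top" or "wrist"; returns the picture (400x640x3 uint8, red, green, blue); there is no depth.
- robot.camera_info(name): a dict with "fx", "fy", "cx", "cy" (pixels), "rvec" (rotation vector, rad) and "tvec" (3), from world to camera coordinates, as OpenCV has them. Camera axes: x right, y down, z forward; pixel columns grow to the right and rows downward; lengths in m; the calibration is good to about 2 mm. A picture is of the moment at which its call begins: read the wrist's pose just before it. camera_info takes no time and is no camera call; for the wrist camera it gives the pose at the moment of the call.
A pose or a line that the arm cannot do raises robot.PlanningError and nothing moves.
- robot.sign_off(): hands the job in; it is judged then, once.
The state is a dict: "time": time; "qpos": joint angles; "joint_vel": joint speeds; "effort": joint torques, N m; "ee_pos": TCP position; "tool_rot": TCP orientation; "force": force on the tool from outside, world axes, zero at the start; "moment": the same for the moment, N m; "opening": finger opening in m; "grasp_force": force on a finger pad.
Only numpy, scipy, OpenCV 4.12 (cv2) and the standard library are available. Lean on these libraries where they do the work, as an engineer would, in place of code of your own. Each camera call takes 0.05 s, during which the arm holds its last target. There are 200 camera calls.

## Working session

There is one attempt and no reset: what is moved stays moved. The work goes in short steps, each a Python script; the robot and the scene stay as the last script left them, time stands still between calls to the robot, and variables do not carry over. Pictures are saved under pics/ and viewed, at most 10 in all, crops included, and the job is handed in when it is done.

```bash
mkdir -p pics; ls; python3 - <<'E'
from rig import robot
import cv2
for n in("side","top"):
    i=robot.grab_frame(n); cv2.imwrite(f"pics/{n}0.png",i[:,:,::-1]); print(n,robot.camera_info(n))
s=robot.get_state(); print(s["time"],s["ee_pos"],s["force"])
E
```

```text
pics
side {'fx': 404.7814247001205, 'fy': 404.7814247001205, 'cx': 320.3967653802788, 'cy': 197.38573061218602, 'rvec': array([ 1.19476016,  2.72145201, -0.44350415]), 'tvec': array([ 0.31665509, -0.44852324,  1.30334001])}
top {'fx': 473.58170088067106, 'fy': 473.58170088067106, 'cx': 317.47620856775745, 'cy': 205.35971067759988, 'rvec': array([ 2.17524833, -2.1896681 ,  0.09044476]), 'tvec': array([0.11020641, 0.59412919, 1.5286114 ])}
0.1 [0.17373433 0.60002875 0.22391473] [0.36499668 0.27233833 0.11171328]
```

View pics/top0.png

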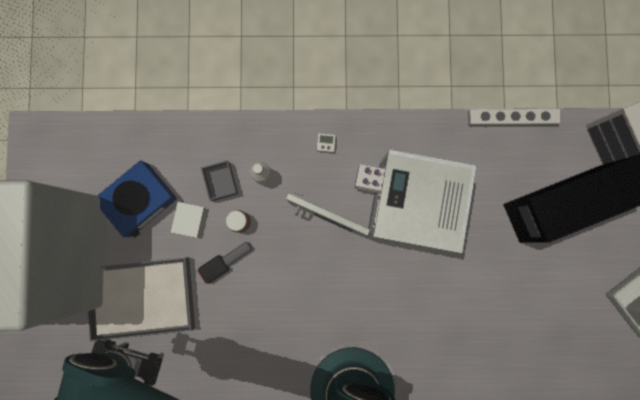

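View pics/side0.png

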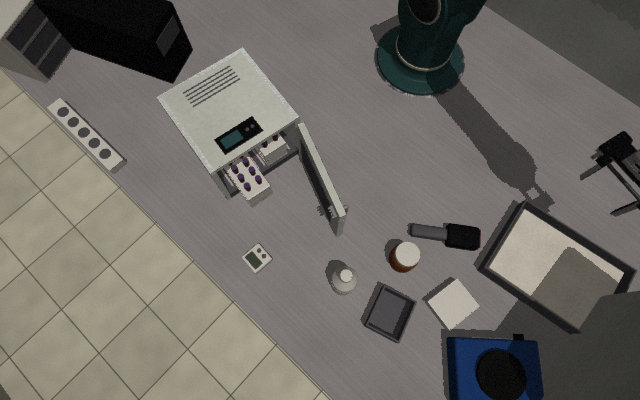

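The top view shows the incubator roof with corners near (390,151), (476,165), (464,255) and (372,236), and its front facing +y. The rack sticks out at (370,178). The door runs from its hinge at (370,235) to its free edge at (288,197). I'll zoom in on both views to refine these.

```bash
python3 - <<'E'
import cv2,numpy as np
a=cv2.imread("pics/top0.png")[130:270,275:485]; b=cv2.imread("pics/side0.png")[40:240,150:360]
cv2.imwrite("pics/topc.png",cv2.resize(a,(788,525),interpolation=cv2.INTER_CUBIC))
cv2.imwrite("pics/sidec.png",cv2.resize(b,(630,600),interpolation=cv2.INTER_CUBIC))
E
```

```text
(no output)
```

View pics/topc.png

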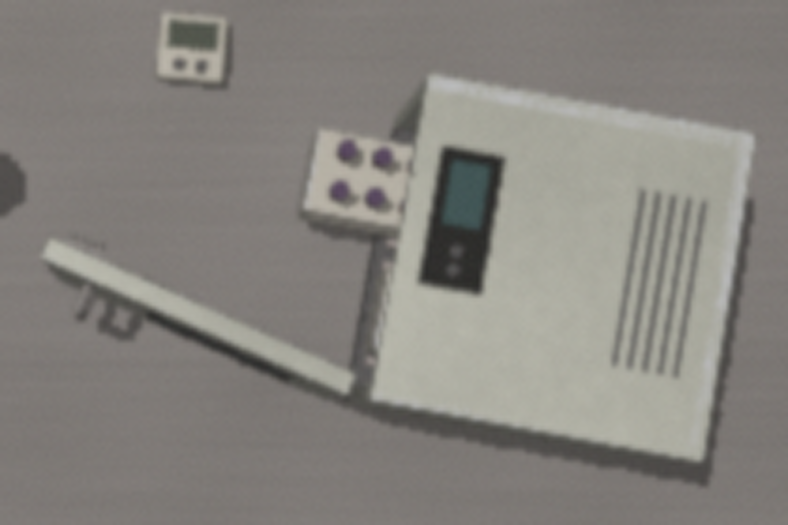

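View pics/sidec.png

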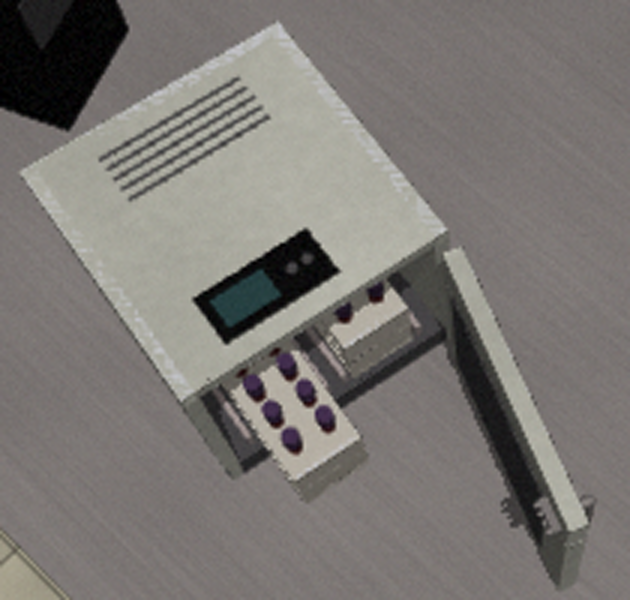

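Crop pixels:
- **Roof corners:** top crop (430,77), (372,400), (705,461), (752,135). Side crop (185,402), (446,232), (280,24), (22,173).
- **Rack outer top edge:** top crop (320,130) to (302,210). Side crop (300,478) to (365,437).
- **Door free edge, top:** top crop (42,256) outer and (54,239) inner.

I'll cast rays onto the known heights and compare the two views.

```bash
cat > geo.py <<'E'
import cv2,numpy as np
from rig import robot
def ray(name,uv,z):
    c=robot.camera_info(name); K=np.array([[c["fx"],0,c["cx"]],[0,c["fy"],c["cy"]],[0,0,1]])
    R=cv2.Rodrigues(c["rvec"])[0]; o=-R.T@c["tvec"]; d=(R.T@np.linalg.inv(K)@np.c_[uv,np.ones(len(uv))].T).T
    return o+d*((z-o[2])/d[:,2])[:,None]
E
python3 - <<'E'
from geo import *
np.set_printoptions(precision=4,suppress=True)
T=lambda p:(np.array(p,float)+.5)/3.752-.5+[275,130]
S=lambda p:(np.array(p,float)+.5)/3-.5+[150,40]
t=ray("top",T([(430,77),(372,400),(705,461),(752,135)]),.2);s=ray("side",S([(185,402),(446,232),(280,24),(22,173)]),.2)
print(t,s,sep="\n")
m=np.array([[-130,130],[-130,-130],[130,-130],[130,130]])/1000
def fit(p):
    c=p.mean(0); H=m.T@(p[:,:2]-c[:2]); U,_,V=np.linalg.svd(H); R=V.T@U.T; return c,R,p[:,:2]-c[:2]-m@R.T
for p in(t,s,(t+s)/2):
    c,R,e=fit(p); print(c,np.arctan2(R[1,0],R[0,0]),np.linalg.norm(e,axis=1))
loc=lambda p:(p[:,:2]-c[:2])@R
rt,rs=ray("top",T([(320,130),(302,210)]),.1),ray("side",S([(300,478),(365,437)]),.1)
print("rack",loc(rt),loc(rs))
d=ray("top",T([(42,256),(54,239),(352,392),(354,375)]),.2);ds=ray("side",S([(568,530),(586,520),(446,250),(462,250)]),.2)
for q in(d,ds):print("door",q,loc(q))
b=ray("top",np.array([(260,172),(237,221),(327,142),(222,181)]),.0);print(b)
E
```

```text
[[ 0.7418 -0.1046  0.2   ]
 [ 0.4902 -0.0552  0.2   ]
 [ 0.4417 -0.3104  0.2   ]
 [ 0.6945 -0.3549  0.2   ]]
[[ 0.7451 -0.0974  0.2   ]
 [ 0.4959 -0.0509  0.2   ]
 [ 0.4448 -0.3013  0.2   ]
 [ 0.6971 -0.3512  0.2   ]]
[ 0.592  -0.2063  0.2   ] -1.7565511285894484 [0.0029 0.002  0.0015 0.0034]
[ 0.5957 -0.2002  0.2   ] -1.762777336903317 [0.0031 0.0043 0.0022 0.002 ]
[ 0.5939 -0.2032  0.2   ] -1.7596597254402369 [0.0028 0.0031 0.0016 0.0026]
rack [[-0.1958  0.0881]
 [-0.1988  0.0191]] [[-0.2015  0.0851]
 [-0.2037  0.0192]]
door [[ 0.6032  0.1988  0.2   ]
 [ 0.6164  0.1894  0.2   ]
 [ 0.4965 -0.0398  0.2   ]
 [ 0.5095 -0.0416  0.2   ]] [[-0.3966 -0.0663]
 [-0.3899 -0.0516]
 [-0.1422 -0.1264]
 [-0.1429 -0.1132]]
door [[ 0.619   0.1941  0.2   ]
 [ 0.6038  0.1989  0.2   ]
 [ 0.5081 -0.0393  0.2   ]
 [ 0.4992 -0.0296  0.2   ]] [[-0.3949 -0.0499]
 [-0.3968 -0.0658]
 [-0.1449 -0.115 ]
 [-0.1527 -0.1256]]
[[0.7099 0.2977 0.    ]
 [0.5464 0.3734 0.    ]
 [0.8103 0.0727 0.    ]
 [0.6804 0.4244 0.    ]]
```

Both views agree to within a few mm. The incubator origin is about (0.594,-0.203) with yaw -1.76. The rack is centred at y=+0.053 (given 0.054), with its outer end at local x≈-0.20, so it needs about 78 mm of push. The door corner is 257 mm from the hinge (given 260), at about 1.32 rad. Rack first.

```bash
cat >> geo.py <<'E'
O=np.array([.594,-.203,0]); A=-1.76
RI=np.array([[np.cos(A),-np.sin(A),0],[np.sin(A),np.cos(A),0],[0,0,1]])
W=lambda x,y,z:O+RI@[x,y,z]
L=lambda p:RI.T@(np.asarray(p)-O)
def tilt(sgn,deg=45):   # tool z into chamber and down, tool y along incubator y
    t=np.radians(deg); z=np.array([np.cos(t),0,-np.sin(t)]); y=np.array([0,sgn,0.]); return RI@np.c_[np.cross(y,z),y,z]
E
python3 - <<'E'
from geo import *
np.set_printoptions(precision=3,suppress=True)
for s in(1,-1):
    for p in((-.27,.054,.3),(-.25,.054,.075),(-.13,.054,.075)): print(s,robot.ik(W(*p),tilt(s)))
E
```

```text
1 [-0.787  0.861  0.798  1.15   0.166  1.583 -0.326]
1 [-0.736  1.053  0.668  1.307  0.133  1.278 -0.501]
1 [-0.648  0.987  0.688  1.476  0.197  1.101 -0.441]
-1 [-0.382  0.739 -0.014  1.13   0.651  1.737  2.512]
-1 [-0.382  0.94   0.023  1.29   0.635  1.426  2.324]
-1 [-0.295  0.863  0.106  1.461  0.667  1.258  2.384]
```

```bash
python3 - <<'E'
from geo import *
np.set_printoptions(precision=4,suppress=True)
robot.gripper_to(0.0)
robot.move_linear([.25,.5,.40],velocity=.25)
robot.move_ptp(W(-.28,.054,.33),tilt(1))
robot.move_linear(W(-.26,.054,.075),velocity=.12,threshold=8)
s=robot.get_state();f0=s["force"];print(s["time"],L(s["ee_pos"]),f0,s["opening"])
hit=robot.move_linear(W(-.195,.054,.075),velocity=.03,threshold=2)
s=robot.get_state();print(s["time"],hit,L(s["ee_pos"]),RI.T@(s["force"]-f0))
for n in("side",): cv2.imwrite(f"pics/{n}1.png",cv2.resize(robot.grab_frame(n)[20:260,120:440,::-1],(800,600),interpolation=cv2.INTER_CUBIC))
E
```

```text
7.075 [-0.2601  0.0542  0.0755] [-0.3839 -0.5984  0.1978] 0.00040637151236276603
8.4583 True [-0.2156  0.0538  0.0747] [-1.3082  0.5917 -1.1707]
```

View pics/side1.png

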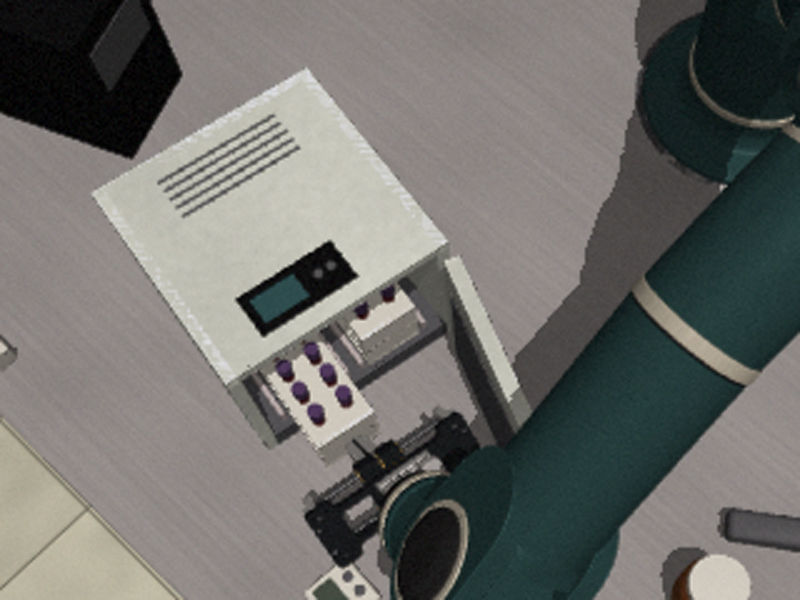

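The fingertips at crop (360,440) are at the middle of the rack's outer face. The door is still open and the gripper is clear of it. Contact came at TCP x=-0.216, which matches the estimate. Now I'll push slowly until the stop is felt, expected near -0.141.

```bash
python3 - <<'E'
from geo import *
np.set_printoptions(precision=4,suppress=True)
for tgt,th in((-.16,9),(-.125,9)):
    hit=robot.move_linear(W(tgt,.054,.075),velocity=.03,threshold=th)
    s=robot.get_state();print(s["time"],hit,L(s["ee_pos"]),RI.T@s["force"])
E
```

```text
10.5333 False [-0.1601  0.054   0.075 ] [-1.5051  0.1505 -1.1968]
11.2833 True [-0.1391  0.0541  0.0747] [-4.019   0.6818  2.1554]
```

```bash
python3 - <<'E'
from geo import *
np.set_printoptions(precision=4,suppress=True)
hit=robot.move_linear(W(-.12,.054,.075),velocity=.015,threshold=14)
s=robot.get_state();print(s["time"],hit,L(s["ee_pos"]),RI.T@s["force"])
robot.pause(.3)
s=robot.get_state();print(L(s["ee_pos"]),RI.T@s["force"])
robot.move_linear(W(-.26,.054,.09),velocity=.1)
robot.move_linear(W(-.28,.054,.36),velocity=.2)
for n in("top","side"): cv2.imwrite(f"pics/{n}2.png",robot.grab_frame(n)[:,:,::-1])
s=robot.get_state();print(s["time"],s["qpos"])
# door waypoints: R at radius .225, orientation options
H=np.array([-.148,-.13])
def wp(a,g,z=.168,r=.225):
    n=np.array([-np.cos(a),-np.sin(a)]); t=np.array([-np.sin(a),np.cos(a)])
    return W(*(H+r*t+g*n),z), n
for k in range(4):
    print(k)
    for a in(1.32,.9,.45,0):
        p,n=wp(a,.012); x=RI@[*n,0]; z=np.array([0,0,-1.]); y=np.cross(z,x)
        R=np.c_[x,y,z]; c,sn=np.cos(k*np.pi/2),np.sin(k*np.pi/2); R=R@np.array([[c,-sn,0],[sn,c,0],[0,0,1]])
        print(p,robot.ik(p,R))
a=cv2.imread("pics/top2.png")[130:270,275:485]; b=cv2.imread("pics/side2.png")[40:240,150:360]
cv2.imwrite("pics/c2.png",np.hstack([cv2.resize(a,(420,280)),cv2.resize(b,(294,280))]))
E
```

```text
11.7417 True [-0.139   0.0542  0.0742] [-5.2798 -0.168   3.8862]
[-0.1392  0.0541  0.0739] [-3.4751 -0.0119  2.9648]
15.0083 [-0.7112  0.7874  0.6411  1.0539  0.291   1.7056 -0.3468]
0
[0.5791 0.1755 0.168 ] [-0.5304  0.4474  0.2423  1.7262 -0.125   0.9831  0.8892]
[0.6568 0.1227 0.168 ] [-0.4288  0.5601  0.2835  1.5564 -0.1722  1.0497  0.6104]
[0.7085 0.0364 0.168 ] [-0.2885  0.635   0.2979  1.436  -0.1967  1.0999  0.3048]
[ 0.7174 -0.0637  0.168 ] [-0.1857  0.6635  0.3651  1.4045 -0.2469  1.1186  0.0273]
1
[0.5791 0.1755 0.168 ] [-0.6911  0.4725  0.4575  1.7318 -0.2423  0.9934 -0.5838]
[0.6568 0.1227 0.168 ] [-0.6039  0.6023  0.5452  1.5631 -0.3411  1.0724 -0.8323]
[0.7085 0.0364 0.168 ] [-0.4989  0.7021  0.6432  1.4445 -0.4402  1.1412 -1.0954]
[ 0.7174 -0.0637  0.168 ] [-0.3928  0.7461  0.7225  1.4129 -0.5085  1.1729 -1.3656]
2
[0.5791 0.1755 0.168 ] [-0.9716  0.5865  0.8716  1.7407 -0.5081  1.0565 -1.9345]
[0.6568 0.1227 0.168 ] [-0.8318  0.7366  0.9378  1.5709 -0.6314  1.162  -2.1895]
[0.7085 0.0364 0.168 ] [-0.6693  0.832   0.9804  1.4508 -0.7077  1.2366 -2.4887]
[ 0.7174 -0.0637  0.168 ] [-0.5537  0.9028  1.0787  1.4188 -0.8027  1.2944 -2.7518]
3
[0.5791 0.1755 0.168 ] [-0.3771  0.4393  0.0417  1.7205 -0.0213  0.9822  2.3741]
[0.6568 0.1227 0.168 ] [-0.2397  0.5464  0.0127  1.5489 -0.0077  1.0463  2.0566]
[0.7085 0.0364 0.168 ] [-0.1348  0.6193  0.0611  1.4294 -0.0399  1.0941  1.7649]
[ 0.7174 -0.0637  0.168 ] [-0.0427  0.6416  0.138   1.3983 -0.0921  1.108   1.491 ]
```

View pics/c2.png

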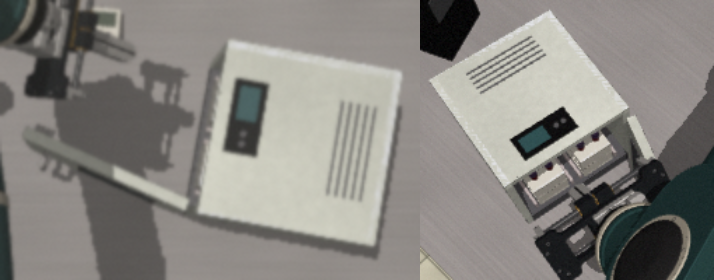

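Both racks' outer ends now line up just inside the front plane in the side view, and the door is still open. The TCP stopped twice at -0.139, where -0.141 was expected. Next I'll go to the outside of the door, checking the rack in a clear view on the way.

```bash
cat >> geo.py <<'E'
H=np.array([-.148,-.13])
def wp(a,g,z=.172,r=.225):
    n=np.array([-np.cos(a),-np.sin(a)]); t=np.array([-np.sin(a),np.cos(a)])
    x=RI@[*n,0]; zz=np.array([0,0,-1.]); return W(*(H+r*t+g*n),z), np.c_[x,np.cross(zz,x),zz]
def ang(p,g):  # door angle when the pushing TCP stands g off the outer face
    v=L(p)[:2]-H; return np.arctan2(-v[0],v[1])-np.arcsin(g/np.hypot(*v))
E
python3 - <<'E'
from geo import *
np.set_printoptions(precision=4,suppress=True)
robot.move_ptp(*wp(1.32,.07,z=.36))
i=robot.grab_frame("side"); cv2.imwrite("pics/side3.png",cv2.resize(i[110:230,190:350,::-1],(800,600),interpolation=cv2.INTER_CUBIC))
p,R=wp(1.32,.07); robot.move_linear(p,velocity=.15,threshold=8)
s=robot.get_state();f0=s["force"];print(s["time"],s["ee_pos"],p)
p,R=wp(1.32,-.02); hit=robot.move_linear(p,velocity=.03,threshold=2)
s=robot.get_state();print(s["time"],hit,s["ee_pos"],(s["force"]-f0)@R, "g",-(L(s["ee_pos"])[:2]-H)@np.array([np.cos(1.32),np.sin(1.32)]))
E
```

```text
17.5583 [0.527  0.2003 0.1727] [0.5267 0.2002 0.172 ]
20.7083 False [0.6081 0.1619 0.172 ] [ 0.1495 -1.5972  0.8345] g -0.019948036138633274
```

View pics/side3.png

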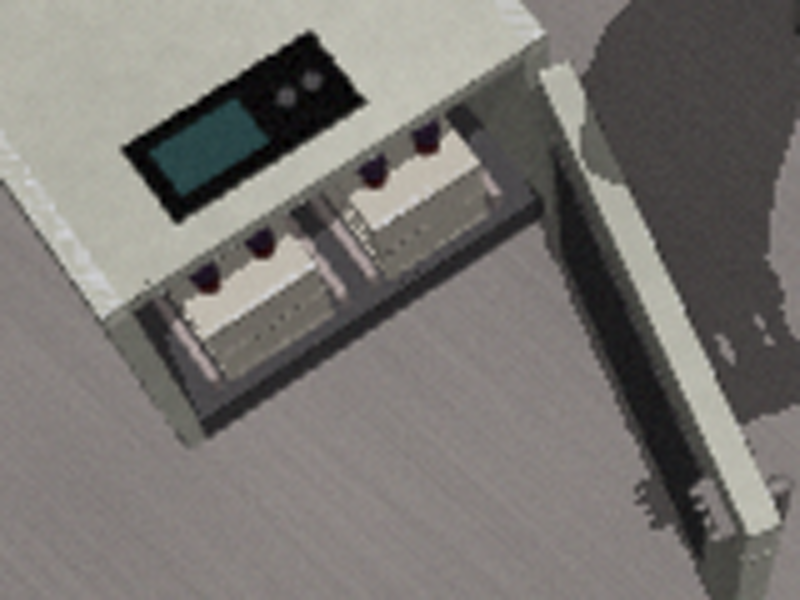

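In the clear side view (left rack front edge at crop (205,332)–(322,264), right rack at (372,232)–(490,172)), the pushed rack sits at least as deep as the other one. The door top edge runs (555,70)–(765,520). I'll now swing the door along its arc, with the force guarded.

```bash
python3 - <<'E'
from geo import *
np.set_printoptions(precision=4,suppress=True)
l=lambda pts,z:np.array([L(q)[0] for q in ray("side",np.array(pts,float)/5+[189.6,109.6],z)])
print("rack end x",l([(205,332),(322,264)],.1),"rack_in",l([(372,232),(490,172)],.1))
a0=ang(robot.get_state()["ee_pos"],.009); print(a0)
for a in np.linspace(a0,.12,6)[1:]:
    p,R=wp(a,.009); hit=robot.move_linear(p,velocity=.09,frame=R,threshold=8)
    s=robot.get_state();print(s["time"],a,hit,ang(s["ee_pos"],.009),s["force"]@R)
    if hit: break
i=robot.grab_frame("top"); cv2.imwrite("pics/top4.png",cv2.resize(i[110:270,275:488,::-1],(799,600),interpolation=cv2.INTER_CUBIC))
E
```

```text
rack end x [-0.1185 -0.1225] rack_in [-0.1229 -0.1314]
1.1917602394955578
21.3917 0.9774081915964462 False 0.9794056327831844 [ 0.2857 -0.7653 -1.1233]
22.075 0.7630561436973347 False 0.765612824423411 [ 0.1247 -0.1296 -0.3532]
22.7583 0.548704095798223 False 0.5515121930726745 [-0.0068 -0.408  -0.2266]
23.4417 0.33435204789911144 False 0.33738741108193016 [ 0.4757  0.2666 -0.2463]
24.125 0.12 False 0.12318883882286302 [ 0.1655 -1.2051 -0.0588]
```

View pics/top4.png

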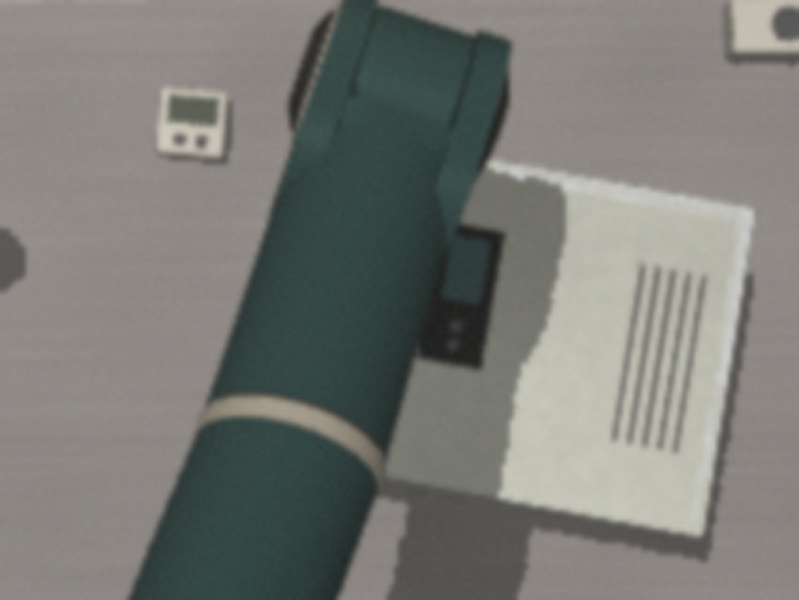

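The arm hides the door, which must be closed against the tool. The measured rack end at x=-0.120 confirms it is home. Now I'll press the last stretch slowly while watching the force.

```bash
python3 - <<'E'
from geo import *
np.set_printoptions(precision=4,suppress=True)
prev=0
for a in np.arange(.11,-.09,-.007):
    p,R=wp(a,.009); hit=robot.move_linear(p,velocity=.012,frame=R,threshold=18)
    s=robot.get_state(); f=s["force"]@R; print(round(s["time"],2),round(a,3),hit,round(ang(s["ee_pos"],.009),4),f)
    if hit or f[0]>34: break
E
```

```text
24.52 0.11 False 0.1109 [0.7687 0.8335 0.6586]
24.8 0.103 False 0.102 [-0.2782 -0.0087  0.1205]
25.08 0.096 False 0.0949 [-0.161   0.3481 -0.8984]
25.37 0.089 False 0.0881 [ 0.8005 -0.0358 -1.0778]
25.65 0.082 False 0.0813 [ 0.3446 -0.0319  0.395 ]
25.93 0.075 False 0.0742 [ 1.1244  0.6703 -0.2492]
26.22 0.068 False 0.0672 [0.6039 0.2731 0.4637]
26.5 0.061 False 0.06 [-0.033  0.574 -0.396]
26.78 0.054 False 0.0531 [ 0.2914 -0.3802 -0.5425]
27.07 0.047 False 0.0462 [0.553  0.3108 1.1477]
27.35 0.04 False 0.0391 [ 0.1407  0.0607 -0.3885]
27.63 0.033 False 0.0321 [ 0.7703  0.1089 -0.054 ]
27.92 0.026 False 0.025 [ 0.3959  1.2877 -0.1605]
28.2 0.019 False 0.0189 [1.3592 0.275  0.1064]
28.48 0.012 False 0.0166 [ 5.1396 -0.5665 -1.1775]
28.77 0.005 False 0.0147 [10.3938  0.1394 -1.1836]
29.05 -0.002 False 0.0134 [15.2322  0.1019 -1.8561]
29.33 -0.009 False 0.0121 [19.3138  0.4157 -1.7701]
29.62 -0.016 False 0.0075 [21.1584  0.4681 -1.0216]
29.9 -0.023 False -0.0085 [14.8906  1.314   1.1718]
30.18 -0.03 False -0.0087 [19.8191  0.724  -0.3371]
30.47 -0.037 False -0.0089 [25.6918 -0.9567 -1.553 ]
30.75 -0.044 False -0.0089 [31.5525 -1.9121 -2.5474]
31.03 -0.051 False -0.0091 [37.793  -1.721  -3.2178]
```

The force rose to 21 N, then the door snapped through and met a hard stop: the catch has engaged. I'll back off and check that it stays shut.

```bash
python3 - <<'E'
from geo import *
np.set_printoptions(precision=4,suppress=True)
robot.move_linear(wp(-.008,.012)[0],velocity=.02)
robot.move_linear(wp(-.008,.10)[0],velocity=.08)
robot.move_linear(wp(-.008,.12,z=.38)[0],velocity=.2)
robot.move_ptp([.35,.35,.42],robot.get_state()["tool_rot"])
robot.pause(.5)
a=robot.grab_frame("top")[110:270,275:488,::-1];b=robot.grab_frame("side")[40:240,150:360,::-1]
cv2.imwrite("pics/c5.png",np.hstack([cv2.resize(a,(426,320)),cv2.resize(b,(336,320))]))
s=robot.get_state();print(s["time"],s["force"])
E
```

```text
36.6667 [-0.1454 -0.0372  0.101 ]
```

View pics/c5.png

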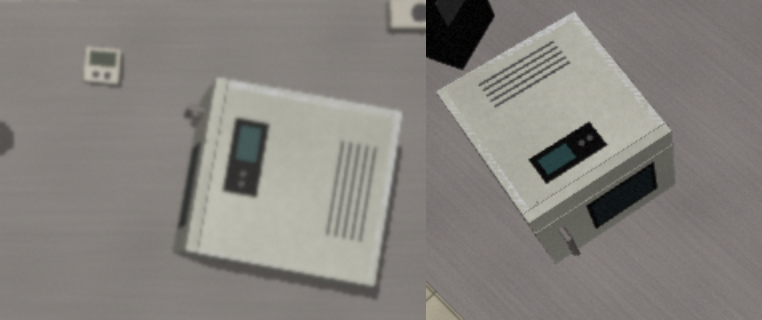

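The door is flush with the roof in both views, with a parallel seam from (222,80) to (190,250) in the top crop. The arm is clear and the door stays shut by itself.

```bash
python3 -c "
from rig import robot
print(robot.sign_off())"
```

```text
the job is handed in; nothing more can be done
None
```

The rack is home against its stop, the door is shut on its catch and stays flush by itself, and the job is handed in; no verdict was returned.

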